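# Kit the brazing fittings

### The job

Make up the kit in the tray for the next brazing job: lay the right-angle elbow flat in the round dish and the tee flat in the square dish, stand the straight coupling upright in the oblong dish, and lay the hexagonal union nut flat in the six-sided dish, each resting on its dish's floor inside the lip. The shallow-angle bend and the stepped reducer are not part of this kit: leave them where they are.

Things in the scene. Friction and masses are not known exactly. Their poses are not given: they have to be found in the camera images.
- elbow: Copper right-angle elbow lying flat on the bench (z = 0), 90 g: two round legs 25 mm in diameter (and high), each reaching 38 mm from the crossing of their axes, which is at (-12.5, -12.5) mm in its frame; legs run along +x and +y. Origin: at the underside, centred; z up. Grip across a leg's outer part, 18 to 38 mm from the crossing, e.g. at (16.5, -12.5) mm closing along y.
- tee: Copper pipe tee lying flat, about 110 g, round legs 25 mm in diameter (25 mm high). The straight run lies along x, 64 mm long, its axis at y = -4 mm; the branch runs from it along +y, its end 38 mm from the run's axis (at y = +34 mm). Origin: at the underside, midway along the run in x; z up. The branch can be gripped across at (0, +24) mm with the fingers closing along x.
- coupling: Copper straight coupling, standing on end: plain cylinder 32 mm in diameter, 40 mm high, same width top and bottom, with a thin bead at mid-height and a wide dark bore (28 mm) at the top; about 80 g. Origin: centre of the underside; z up the axis.
- nut: Brass hexagonal union nut lying flat, 40 mm across flats, 46 mm across corners, 26 mm high, 26 mm dark bore; about 120 g. Origin: centre of the underside; z up; flats face +x and every 60 degrees from it, so it can be gripped along its x axis.
- bend: Look-alike, not part of the kit: copper shallow bend (a 45 degree turn, the legs 135 degrees apart), legs 25 mm in diameter and 38 mm long from the crossing of their axes, lying flat. Origin: underside, below the crossing; one leg along +x, the other 135 degrees from it towards +y.
- reducer: Look-alike, not part of the kit: copper stepped reducing coupling standing on end, 40 mm high: the lower 20 mm is 32 mm in diameter, the upper 20 mm only 21 mm. Origin: centre of the underside; z up.
- dish_round: Fixed shallow aluminium dish; four stand two by two in any order, 106 mm apart, in a fixed square black tray (226 mm, rim 14 mm above the bench). This one is round, 102 mm across outside, 96 mm inside. Lip 3 mm thick, its top 14 mm above the bench; inner floor 7 mm above the bench. Origin: centre of the underside, 4 mm above the bench; z up.
- dish_square: Fixed shallow aluminium dish; four stand two by two in any order, 106 mm apart, in a fixed square black tray (226 mm, rim 14 mm above the bench). This one is square, 98 mm outside, 92 mm inside, sides along its x and y. Lip 3 mm thick, its top 14 mm above the bench; inner floor 7 mm above the bench. Origin: centre of the underside, 4 mm above the bench; z up.
- dish_oblong: Fixed shallow aluminium dish; four stand two by two in any order, 106 mm apart, in a fixed square black tray (226 mm, rim 14 mm above the bench). This one is an oblong rectangle, 100 mm along its x by 64 mm along its y outside, 94 by 58 mm inside. Lip 3 mm thick, its top 14 mm above the bench; inner floor 7 mm above the bench. Origin: centre of the underside, 4 mm above the bench; z up.
- dish_hex: Fixed shallow aluminium dish; four stand two by two in any order, 106 mm apart, in a fixed square black tray (226 mm, rim 14 mm above the bench). This one is six-sided, 84 mm across flats outside, 78 mm inside, flats facing its +x and every 60 degrees. Lip 3 mm thick, its top 14 mm above the bench; inner floor 7 mm above the bench. Origin: centre of the underside, 4 mm above the bench; z up.
Mind the look-alikes: they are no part of the job. Leave any blue or orange look-alike of the dish_hex alone.

How it is judged:
By the outcome, as a careful person would: the job done as asked, in the order asked, and still so for the second after the job is handed in, with the robot touching nothing.
It also fails if it takes over 88 s, if anything falls off the work surface, if the arm or the gripper's body presses on something with over 40 N, if the wrist force passes 120 N, or if a joint passes its speed limit or range.

### The arm

A 6-joint arm with a two-finger parallel gripper is mounted at the origin on the work surface. World frame = base frame: x ahead of the robot, y to its left, z up, the work surface at z = 0. Lengths are in m, angles in rad, forces in N, time in s.
With the tool pointing down it reaches from about 0.275 to 0.85 m from the base axis. Payload 19 kg.
Tool frame: the origin (TCP) lies midway between the tips of the shut fingers; the grasp point (between the pads) lies 19 mm behind it; z points along the fingers, x is the direction in which the jaws open and shut, and the axes are right-handed (so a half turn about z gives the same grasp; the last joint's range is limited). The gripper opens to 85 mm and grips with 20 to 120 N. Pads are 22 mm wide; open, the fingers measure 114 mm over their backs; the gripper's body (76 mm by 85 mm) begins 54 mm behind the grasp point. The pads swing forward as they close: fully open they stand 13 mm farther back than shut.
Start: joints at [1.107, 0.15, 1.437, -0, 1.554, -0.134], TCP at [0.186, 0.544, 0.231] pointing down, gripper open.
Joint ranges: [-2.8, 2.8], [-0.68, 2.1], [0.12, 2.68], [-1.39, 4.53], [0.16, 2.79], [-2.81, 2.81]. Speed limits (rad/s): [1.89, 1.89, 2.22, 3.01, 3.01, 3.01].

### API

Orientations are given as a rotation vector (axis times angle).
In Python, from station import telemetry, vision, ticket gives the robot as it stands.
- The arm moves only by the tool step_arm, never from a script. Its argument "series" is text: rows parted by semicolons, each of 7 numbers parted by spaces: the shift along the tool's x, y, z in units of 40 mm (1.0 is 40 mm), then the turn, a rotation vector about the tool's x, y, z in units of 6 degrees (1.0 is 6 degrees), then the opening, from 0 (shut) to 1 (fully open). In form: x y z rx ry rz hand; .... A call has 1 to 12 rows; each row is the pose to reach, as a shift and turn from the pose commanded when the call began, along the tool's axes at that moment; what a row does not reach only later rows make up. A row lasts 1/12 s, in which the tool goes at most 41.7 mm and 7.16 degrees, less where a joint would pass 70% of its speed; a pose out of reach is approached as far as the arm can. A call with a gripper value outside its range is refused whole. The fingers move at their own pace and stop on an object; the grip force is fixed at half the most. Time passes only in rows, so rows that repeat a pose let the fingers close. It gives the time, the measured TCP pose, the force and the opening at its end, in the units of the state.
- telemetry.sense(): the state, without advancing time (a new reading comes with each control period).
- vision.grab_frame(name): name is "scene" or "top"; returns a dict with "pixels" (400x640x3 uint8, red, green, blue), "fx", "fy", "cx", "cy" (pixels), "extrinsics" (4x4, takes a point from world to camera coordinates). Camera axes: x right, y down, z forward; pixel columns grow to the right and rows downward; lengths in m; the calibration is good to about 2 mm. A picture is of the moment at which its call begins. There is no depth.
- ticket.sign_off(): hands the job in, once; it reports no verdict.
Trained networks look in a picture, given as the dict that the camera call returned (one of the last four; its "shot" number tells which), for a name from the list of things; names that differ only in an ending like _2 or _b are one class to them, and where a whole thing is asked for, a point or a joint stands for the part that bears it (a point fixed in the world has none). Each returns a list of dicts, best first, with "p" (0 to 1); they miss things now and then, are a little off and sometimes report something else, mostly with a low value. They report only what shows in the picture. A call takes as long as a camera call. They do not tell look-alikes from the thing itself.
- vision.recognise(thing, picture): "bbox" ([left, top, right, bottom] in pixels, round what is visible of it).
The state is a dict: "t": time; "joints": joint angles; "joint_velocities": joint speeds; "effort": joint torques, N m; "eef_pos": TCP position; "tool_rot": TCP orientation; "wrist_force": force on the tool from outside, world axes, zero at the start; "torque": the same for the moment, N m; "opening": finger opening in m.
Only numpy, scipy, OpenCV 4.12 (cv2) and the standard library are available. Lean on these libraries where they do the work, as an engineer would, in place of code of your own. Each camera call takes 0.05 s, during which the arm holds its last target. There are 200 camera calls.

## Working session

There is one attempt and no reset: what is moved stays moved. The work goes in short steps, Python scripts to look and compute and a tool call to move; the robot and the scene stay as the last step left them, time stands still between calls to the robot, and variables do not carry over. Pictures are saved under pics/ and viewed, about 12 in all and at most 16, crops included, and the job is handed in when it is done.

Besides the shell and the picture viewer there is one more tool, called after ">>>" as name(argument=value, ...) on one line, values as JSON. step_arm: Moves the arm, as the interface text tells. Its arguments: {"type":"object","properties":{"series":{"type":"string"}},"required":["series"]}

```bash
ls; mkdir -p pics; python3 - <<'E'
from station import telemetry, vision
import cv2
for n in("top","scene"):
    f=vision.grab_frame(n); cv2.imwrite(f"pics/{n}0.png",f["pixels"][:,:,::-1])
    print(n,f["fx"],f["fy"],f["cx"],f["cy"],f["extrinsics"].tolist())
    for t in("elbow","tee","coupling","nut","bend","reducer","dish_round","dish_square","dish_oblong","dish_hex"):
        print(t,[([round(x) for x in d["bbox"]],round(d["p"],2)) for d in vision.recognise(t,f)][:4])
s=telemetry.sense(); print(s["t"],s["eef_pos"],s["tool_rot"],s["opening"])
E
```

```text
pics
top 366.0195602112169 366.0195602112169 316.35338993197604 198.40436258997792 [[0.027218867063541003, -0.9995786745185663, -0.010080016045769422, -0.02101116961856032], [-0.9990047277717331, -0.026844012941093995, -0.03562236458944817, 0.5210896087826887], [0.03533676789835864, 0.011039584091987763, -0.9993144852435459, 0.91566504247427], [0.0, 0.0, 0.0, 1.0]]
elbow [([412, 229, 434, 248], 0.7)]
tee [([138, 188, 165, 215], 0.69)]
coupling [([192, 228, 211, 241], 0.57), ([305, 140, 341, 183], 0.34)]
nut [([420, 182, 440, 198], 0.84)]
bend [([176, 169, 205, 189], 0.57)]
reducer [([466, 209, 485, 221], 0.74)]
dish_round [([262, 156, 299, 196], 0.82)]
dish_square [([272, 190, 320, 238], 0.68)]
dish_oblong [([306, 140, 338, 186], 0.81)]
dish_hex [([337, 82, 374, 118], 0.92), ([317, 182, 354, 221], 0.72), ([392, 117, 426, 152], 0.66), ([360, 271, 395, 309], 0.59)]
scene 517.600504661326 517.600504661326 321.3529222308167 200.35130033347238 [[-0.5725751450016825, 0.8197753608663215, -0.011227690893256424, 0.320919710510092], [0.6359652707442469, 0.43546632235840604, -0.6371163602504976, -0.3305647144800163], [-0.5174030128763257, -0.37193741383213524, -0.7706858519905266, 1.5610129799785661], [0.0, 0.0, 0.0, 1.0]]
elbow [([256, 127, 286, 142], 0.54)]
tee [([211, 120, 224, 134], 0.62), ([476, 259, 507, 291], 0.61)]
coupling [([443, 210, 460, 234], 0.56)]
nut [([225, 148, 246, 170], 0.79)]
bend [([425, 262, 456, 277], 0.89)]
reducer [([212, 123, 223, 134], 0.58)]
dish_round [([324, 212, 370, 249], 0.72)]
dish_square [([336, 177, 377, 214], 0.74)]
dish_oblong [([286, 201, 324, 241], 0.66)]
dish_hex [([312, 115, 348, 130], 0.9), ([194, 188, 232, 218], 0.81), ([294, 172, 333, 203], 0.59), ([214, 236, 250, 270], 0.57)]
1.1 [0.18622899 0.54397008 0.23124224] [ 2.55592677e+00  1.82660049e+00 -2.02015727e-04] 0.08505927693934333
```

```bash
python3 - <<'E'
import cv2,numpy as np
t=cv2.imread("pics/top0.png"); 
cv2.imwrite("pics/t1.png",cv2.resize(t[70:320,120:500],None,fx=2.1,fy=2.1,interpolation=cv2.INTER_CUBIC))
c=[t[160:250,130:220],t[174:264,405:495]]
cv2.imwrite("pics/t2.png",np.hstack([cv2.resize(x,(400,400),interpolation=cv2.INTER_CUBIC) for x in c]))
E
```

```text
(no output)
```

View pics/t1.png

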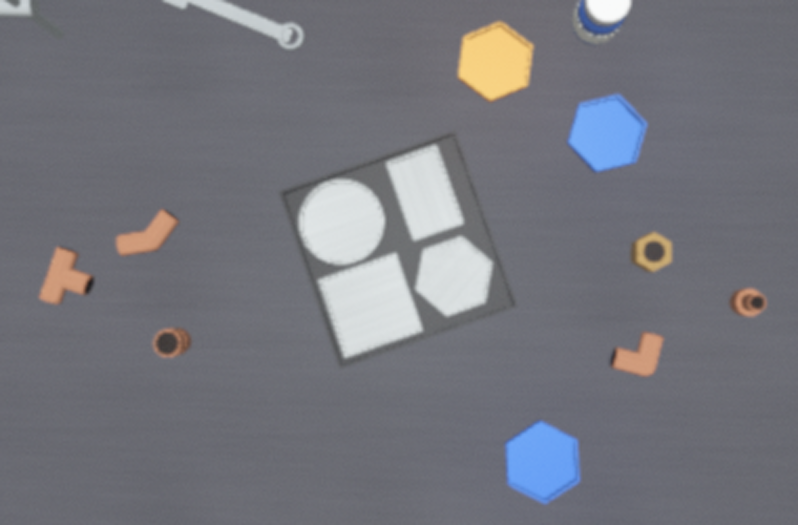

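View pics/t2.png

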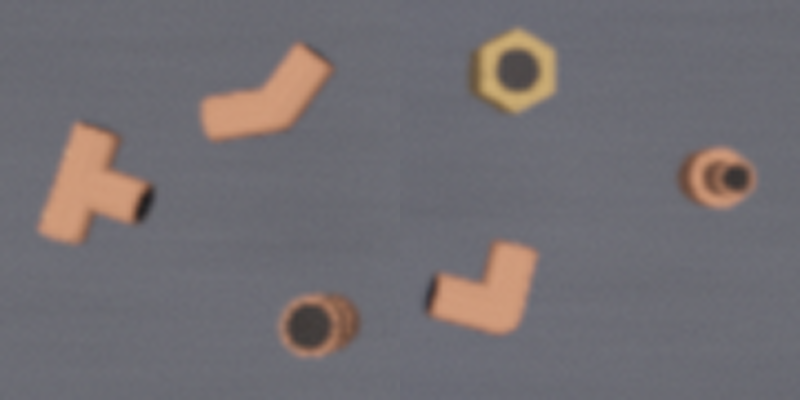

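View pics/scene0.png

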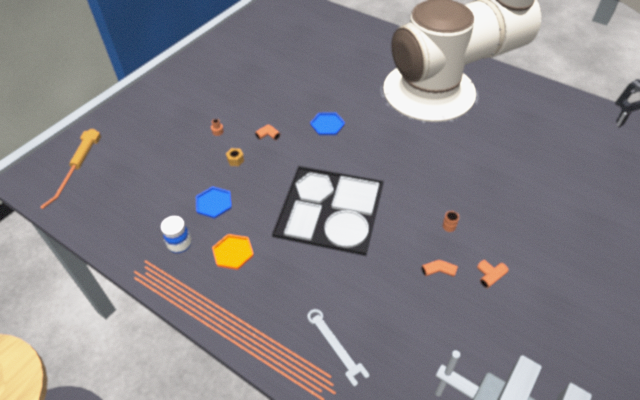

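```bash
cat > h.py <<'E'
import numpy as np,cv2
from scipy.optimize import minimize
from scipy.spatial.transform import Rotation as R
U=4
def proj(f,P):
    E=np.array(f["extrinsics"]); c=np.atleast_2d(P)@E[:3,:3].T+E[:3,3]
    return np.c_[f["fx"]*c[:,0]/c[:,2]+f["cx"],f["fy"]*c[:,1]/c[:,2]+f["cy"]]
def back(f,uv,z):
    E=np.array(f["extrinsics"]); d=E[:3,:3].T@[(uv[0]-f["cx"])/f["fx"],(uv[1]-f["cy"])/f["fy"],1]
    o=-E[:3,:3].T@E[:3,3]; return o+d*(z-o[2])/d[2]
def cyl(a,b,r):   # rim points of a cylinder a->b
    a,b=np.array(a,float),np.array(b,float); w=(b-a)/np.linalg.norm(b-a)
    u=np.cross(w,[.3,.5,.81]); u/=np.linalg.norm(u); v=np.cross(w,u)
    t=np.linspace(0,2*np.pi,32)[:,None]; c=r*(np.cos(t)*u+np.sin(t)*v)
    return np.r_[a+c,b+c]
h=.0125
def ball(p): 
    return np.r_[tuple(cyl([p[0],p[1],h-1e-4],[p[0],p[1],h+1e-4],.0125) for _ in (0,))]
hexa=np.array([[.0231*np.cos(a),.0231*np.sin(a),z] for a in np.pi/6+np.arange(6)*np.pi/3 for z in (0,.026)])
M={"elbow":[np.r_[cyl([-h,-h,h],[.0255,-h,h],h),ball((-h,-h))],np.r_[cyl([-h,-h,h],[-h,.0255,h],h),ball((-h,-h))]],
"tee":[cyl([-.032,-.004,h],[.032,-.004,h],h),cyl([0,-.004,h],[0,.034,h],h)],
"coupling":[cyl([0,0,0],[0,0,.04],.016)],"nut":[hexa],
"tray":[np.array([[x,y,z] for x in(-.113,.113) for y in(-.113,.113) for z in (0,.014)])]}
def fit(frames,masks,name,x0,z=0):
    big=[cv2.GaussianBlur(cv2.resize(m.astype(np.float32),None,fx=U,fy=U,interpolation=cv2.INTER_LINEAR),(0,0),2) for m in masks]
    def cost(q):
        s=0; Rz=R.from_euler("z",q[2]/.02).as_matrix()
        for f,m in zip(frames,big):
            im=np.zeros(m.shape,np.uint8)
            for P in M[name]:
                p=(proj(f,P@Rz.T+[q[0],q[1],z])+.5)*U-.5
                cv2.fillConvexPoly(im,cv2.convexHull(np.round(p*16).astype(np.int32)),1,shift=4)
            g=cv2.GaussianBlur(im.astype(np.float32),(0,0),2)
            s+=np.abs(g-m).sum()/m.sum()
        return s/len(frames)
    best=None
    for k in range(8):
        q0=np.array([x0[0],x0[1],k*np.pi/4*.02])
        S=np.vstack([q0]+[q0+d for d in np.diag([.008,.008,.006])])
        r=minimize(cost,q0,method="Nelder-Mead",options=dict(initial_simplex=S,xatol=1e-4,fatol=1e-4))
        if best is None or r.fun<best.fun: best=r
    return best.x[:2],np.rad2deg(best.x[2]/.02)%360,best.fun
def mask(f,box,kind,pad=5):
    hsv=cv2.cvtColor(f["pixels"],cv2.COLOR_RGB2HSV); p=f["pixels"].astype(int)
    m=np.zeros(hsv.shape[:2],bool); l,t,r,b=[int(v) for v in box]; s=np.s_[max(t-pad,0):b+pad,max(l-pad,0):r+pad]
    if kind=="warm": q=(p[...,0]-p[...,2]>25)
    m[s]=q[s]; m=cv2.morphologyEx(m.astype(np.uint8),cv2.MORPH_CLOSE,np.ones((9,9)) if kind=="x" else np.ones((3,3)))
    c,_=cv2.findContours(m,cv2.RETR_EXTERNAL,cv2.CHAIN_APPROX_NONE); c=max(c,key=cv2.contourArea)
    o=np.zeros_like(m); cv2.drawContours(o,[c],-1,1,-1); return o
E
cat > m1.py <<'E'
from h import *
from station import vision
T=vision.grab_frame("top");S=vision.grab_frame("scene")
B={"elbow":((412,229,434,248),(256,127,286,142)),"tee":((138,188,165,215),(476,259,507,291)),
"coupling":((192,228,211,241),(443,210,460,234)),"nut":((420,182,440,198),(225,148,246,170))}
for n,(a,b) in B.items():
    x0=back(T,((a[0]+a[2])/2,(a[1]+a[3])/2),.0125); xs=back(S,((b[0]+b[2])/2,(b[1]+b[3])/2),.0125)
    ms=[mask(T,a,"warm"),mask(S,b,"warm")]
    print(n,x0[:2].round(4),xs[:2].round(4),ms[0].sum(),ms[1].sum(),"TOP",fit([T],ms[:1],n,x0),"BOTH",fit([T,S],ms,n,x0))
# dishes and tray
g=T["pixels"].astype(int); w=(g.min(2)>165).astype(np.uint8); w[:, :250]=0; w[:,375:]=0; w[:135]=0; w[245:]=0
n,l,st,ce=cv2.connectedComponentsWithStats(w)
for i in range(1,n):
    if st[i,4]>100:
        c=cv2.findContours((l==i).astype(np.uint8),0,1)[0][0]; print("dish",ce[i].round(1),st[i,4],back(T,ce[i],.011)[:2].round(4),[back(T,p,.011)[:2].round(3).tolist() for p in cv2.boxPoints(cv2.minAreaRect(c))])
E
python3 m1.py
```

```text
elbow [ 0.4282 -0.2763] [ 0.4266 -0.2629] 334 242 TOP (array([ 0.43090002, -0.27734407]), np.float64(349.2905603778166), np.float64(0.07067829370498657)) BOTH (array([ 0.42989933, -0.27722078]), np.float64(350.198386026897), np.float64(0.17456036806106567))
tee [0.5023 0.4095] [0.5046 0.4164] 404 533 TOP (array([0.50292818, 0.41702208]), np.float64(163.2572803528491), np.float64(0.08827715367078781)) BOTH (array([0.50199048, 0.41699829]), np.float64(162.86780173892868), np.float64(0.1412925124168396))
coupling [0.4227 0.2795] [0.4214 0.28  ] 201 286 TOP (array([0.42835932, 0.27785845]), np.float64(173.11631496797588), np.float64(0.05631425604224205)) BOTH (array([0.42787825, 0.27781615]), np.float64(323.7178058997238), np.float64(0.08046349138021469))
nut [ 0.5501 -0.2918] [ 0.5533 -0.282 ] 284 289 TOP (array([ 0.55123086, -0.29153149]), np.float64(32.06693619826485), np.float64(0.04154675081372261)) BOTH (array([ 0.55059339, -0.29070467]), np.float64(92.02039774095819), np.float64(0.1100972518324852))
dish [321.9 161.5] 1032 [ 0.6153 -0.0185] [[0.651, 0.03], [0.675, -0.031], [0.58, -0.067], [0.556, -0.006]]
dish [282.2 175.3] 1286 [0.5776 0.081 ] [[0.553, 0.148], [0.645, 0.106], [0.602, 0.014], [0.511, 0.057]]
dish [335.7 201. ] 992 [ 0.5161 -0.0558] [[0.476, -0.007], [0.569, -0.021], [0.556, -0.105], [0.464, -0.09]]
dish [296.  214.9] 1555 [0.4784 0.0431] [[0.507, 0.108], [0.543, 0.014], [0.45, -0.021], [0.415, 0.072]]
```

The fits agree between the cameras to about 1 mm, and the dish spacings come out at 106 mm. The tray yaw is 20.9°.

The scene shows the elbow at about px (423,238), the tee at (151,201), the coupling at (201,234) and the nut at (430,190). The bend at (190,179) and the reducer at (475,215) stay put.

```bash
cat > go.py <<'E'
import sys,numpy as np
from scipy.spatial.transform import Rotation as R
from station import telemetry
s=telemetry.sense(); p=np.array(s["eef_pos"]); r=R.from_rotvec(s["tool_rot"]).as_matrix()
psi=np.degrees(np.arctan2(r[1,0],r[0,0])); print("t %.2f"%s["t"],"pos",p.round(4),"psi %.2f tilt z %s open %.3f"%(psi,r[:,2].round(4),s["opening"]),"F",np.round(s["wrist_force"],1),"j",np.round(s["joints"],2))
for a in sys.argv[1:]:
    x,y,z,q=map(float,a.split(","))
    t=R.from_euler("z",q,degrees=True).as_matrix()@np.diag([1,-1,-1])
    print(a,"->",(r.T@(np.array([x,y,z])-p)/.04).round(3),(np.degrees(R.from_matrix(r.T@t).as_rotvec())/6).round(3))
E
python3 go.py .444,-.292,.09,79.8
```

```text
t 1.20 pos [0.1862 0.544  0.2313] psi 71.10 tilt z [-1.e-04 -1.e-04 -1.e+00] open 0.085 F [ 0.5 -0.6 -0.4] j [ 1.11  0.15  1.44  0.    1.55 -0.13]
.444,-.292,.09,79.8 -> [-17.686  12.866   3.533] [-1.000e-03  1.000e-03 -1.449e+00]
```

>>> step_arm(series="-17.686 12.866 3 0 0 -1.449 0.7;-17.686 12.866 3 0 0 -1.449 0.7;-17.686 12.866 3 0 0 -1.449 0.7;-17.686 12.866 3 0 0 -1.449 0.7;-17.686 12.866 3 0 0 -1.449 0.7;-17.686 12.866 3 0 0 -1.449 0.7;-17.686 12.866 3 0 0 -1.449 0.7;-17.686 12.866 3 0 0 -1.449 0.7;-17.686 12.866 3 0 0 -1.449 0.7;-17.686 12.866 3 0 0 -1.449 0.7;-17.686 12.866 3 0 0 -1.449 0.7;-17.686 12.866 3 0 0 -1.449 0.7")

```text
t: 2.2
eef_pos: [0.3284, 0.0837, 0.1656]
tool_rot: [2.409, 2.015, 0.002]
wrist_force: [1.3, -0.1, 0.2]
opening: 0.0599
```

```bash
python3 go.py .444,-.292,.09,79.8
```

```text
t 2.20 pos [0.3284 0.0837 0.1656] psi 79.80 tilt z [ 0.0013 -0.     -1.    ] open 0.060 F [ 1.3 -0.1  0.2] j [ 0.02 -0.34  2.02 -0.    1.46 -1.37]
.444,-.292,.09,79.8 -> [-8.732  4.504  1.895] [ 0.013 -0.002  0.   ]
```

>>> step_arm(series="-8.73 4.5 1.8 0 0 0 0.7;-8.73 4.5 1.8 0 0 0 0.7;-8.73 4.5 1.8 0 0 0 0.7;-8.73 4.5 1.8 0 0 0 0.7;-8.73 4.5 1.8 0 0 0 0.7;-8.73 4.5 1.8 0 0 0 0.7;-8.73 4.5 1.8 0 0 0 0.7;-8.73 4.5 1.8 0 0 0 0.7;-8.73 4.5 1.8 0 0 0 0.7;-8.73 4.5 1.8 0 0 0 0.7;-8.73 4.5 1.8 0 0 0 0.7;-8.73 4.5 1.8 0 0 0 0.7")

```text
t: 3.2
eef_pos: [0.4434, -0.291, 0.0927]
tool_rot: [-2.411, -2.012, 0.0]
wrist_force: [-0.6, 0.0, 0.1]
opening: 0.0599
```

```bash
python3 go.py .444,-.292,.03,79.8 .444,-.292,.004,79.8
```

```text
t 3.20 pos [ 0.4434 -0.291   0.0927] psi 79.70 tilt z [-0.0012  0.001  -1.    ] open 0.060 F [-0.6  0.   0.1] j [-0.73  0.15  1.73 -0.    1.27 -2.12]
.444,-.292,.03,79.8 -> [-0.024  0.021  1.568] [-0.013 -0.007 -0.017]
.444,-.292,.004,79.8 -> [-0.024  0.022  2.218] [-0.013 -0.007 -0.017]
```

>>> step_arm(series="-0.02 0.02 0.8 0 0 0 0.7;-0.02 0.02 1.5 0 0 0 0.7;-0.02 0.02 2 0 0 0 0.7;-0.02 0.02 2.2 0 0 0 0.7;-0.02 0.02 2.2 0 0 0 0.7;-0.02 0.02 2.2 0 0 0 0;-0.02 0.02 2.2 0 0 0 0;-0.02 0.02 2.2 0 0 0 0;-0.02 0.02 2.2 0 0 0 0;-0.02 0.02 2.2 0 0 0 0;-0.02 0.02 2.2 0 0 0 0;-0.02 0.02 2.2 0 0 0 0")

```text
t: 4.2
eef_pos: [0.4451, -0.2915, 0.0073]
tool_rot: [2.408, 2.014, 0.001]
wrist_force: [-0.7, 2.4, 10.6]
opening: 0.0226
```

```bash
python3 go.py .444,-.292,.09,79.8 .5888,.0724,.09,79.8
```

```text
t 4.20 pos [ 0.4451 -0.2915  0.0073] psi 79.80 tilt z [ 0.0019 -0.0015 -1.    ] open 0.023 F [-0.7  2.4 10.6] j [-0.72  0.25  1.81  0.    1.09 -2.12]
.444,-.292,.09,79.8 -> [-0.019 -0.019 -2.069] [ 0.02   0.011 -0.   ]
.5888,.0724,.09,79.8 -> [ 9.588  1.93  -2.075] [ 0.02   0.011 -0.   ]
```

>>> step_arm(series="0 0 0 0 0 0 0.5;0 0 0 0 0 0 0.5;0 0 0 0 0 0 0.5;0 0 0 0 0 0 0.5")

```text
t: 4.53
eef_pos: [0.4444, -0.2911, 0.0057]
tool_rot: [2.41, 2.015, -0.0]
wrist_force: [-0.2, 0.5, -0.1]
opening: 0.0426
```

```bash
python3 go.py .444,-.292,.0,79.8; python3 - <<'E'
from h import *
from station import vision
T=vision.grab_frame("scene"); cv2.imwrite("pics/s2.png",cv2.resize(T["pixels"][90:190,200:340,::-1],None,fx=5,fy=5,interpolation=cv2.INTER_CUBIC))
E
```

```text
t 4.53 pos [ 0.4444 -0.2911  0.0057] psi 79.80 tilt z [ 1.e-04 -3.e-04 -1.e+00] open 0.043 F [-0.2  0.5 -0.1] j [-0.72  0.25  1.81 -0.    1.08 -2.12]
.444,-.292,.0,79.8 -> [-0.023 -0.006  0.143] [ 0.002  0.003 -0.   ]
```

View pics/s2.png

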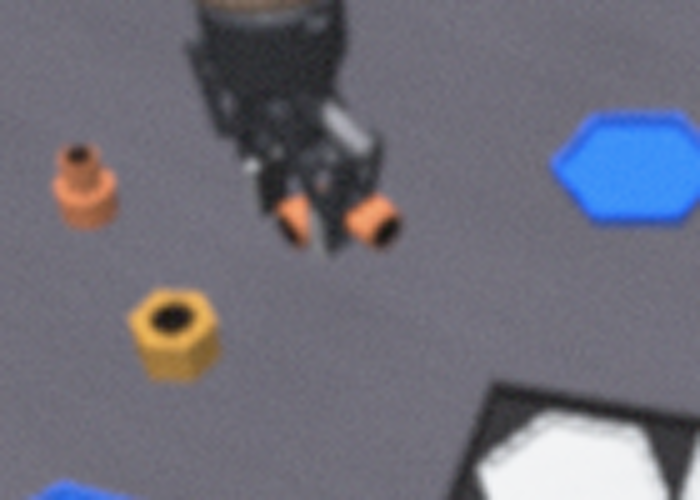

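The picture shows the elbow still straddled, with a finger between its legs at about (325,215). The pads only caught the top of the leg, so I'll go a little lower.

>>> step_arm(series="-0.02 0 0.11 0 0 0 0.5;-0.02 0 0.11 0 0 0 0.5;-0.02 0 0.11 0 0 0 0.5;-0.02 0 0.11 0 0 0 0;-0.02 0 0.11 0 0 0 0;-0.02 0 0.11 0 0 0 0;-0.02 0 0.11 0 0 0 0")

```text
t: 5.17
eef_pos: [0.4443, -0.2919, 0.0013]
tool_rot: [2.41, 2.015, -0.0]
wrist_force: [0.2, 0.6, 4.0]
opening: 0.0226
```

```bash
python3 go.py .444,-.292,.09,79.8 .5888,.0724,.09,79.8
```

```text
t 5.17 pos [ 0.4443 -0.2919  0.0013] psi 79.80 tilt z [ 1.e-04 -3.e-04 -1.e+00] open 0.023 F [0.2 0.6 4. ] j [-0.73  0.25  1.81 -0.    1.08 -2.12]
.444,-.292,.09,79.8 -> [-0.003 -0.006 -2.217] [ 0.001  0.002 -0.   ]
.5888,.0724,.09,79.8 -> [ 9.604  1.944 -2.22 ] [ 0.001  0.002 -0.   ]
```

>>> step_arm(series="0 0 -0.3 0 0 0 0;0 0 -1 0 0 0 0;0 0 -2.2 0 0 0 0;9.6 1.94 -2.2 0 0 0 0;9.6 1.94 -2.2 0 0 0 0;9.6 1.94 -2.2 0 0 0 0;9.6 1.94 -2.2 0 0 0 0;9.6 1.94 -2.2 0 0 0 0;9.6 1.94 -2.2 0 0 0 0;9.6 1.94 -2.2 0 0 0 0;9.6 1.94 -2.2 0 0 0 0;9.6 1.94 -2.2 0 0 0 0")

```text
t: 6.17
eef_pos: [0.5827, 0.0589, 0.0898]
tool_rot: [2.41, 2.015, 0.0]
wrist_force: [-0.1, -0.3, -1.6]
opening: 0.0235
```

```bash
python3 go.py .5888,.0724,.09,79.8
```

```text
t 6.17 pos [0.5827 0.0589 0.0898] psi 79.81 tilt z [ 5.e-04 -2.e-04 -1.e+00] open 0.023 F [-0.1 -0.3 -1.6] j [-0.03  0.26  1.6  -0.    1.28 -1.42]
.5888,.0724,.09,79.8 -> [ 0.359  0.09  -0.005] [0.005 0.001 0.001]
```

>>> step_arm(series="0 0 0 0 0 0 0;0 0 0 0 0 0 0;0 0 0 0 0 0 0")

```text
t: 6.42
eef_pos: [0.5822, 0.0567, 0.0892]
tool_rot: [2.409, 2.016, -0.001]
wrist_force: [-0.1, 0.8, -0.4]
opening: 0.0228
```

```bash
python3 go.py .5888,.0724,.01,79.8; python3 - <<'E'
from h import *
from station import vision
a=vision.grab_frame("scene")["pixels"][90:270,250:430];b=vision.grab_frame("top")["pixels"][110:250,230:410]
cv2.imwrite("pics/s3.png",np.hstack([cv2.resize(x[...,::-1],(400,400)) for x in (a,b)]))
E
```

```text
t 6.42 pos [0.5822 0.0567 0.0892] psi 79.85 tilt z [-2.e-04 -3.e-04 -1.e+00] open 0.023 F [-0.1  0.8 -0.4] j [-0.03  0.26  1.6  -0.    1.28 -1.43]
.5888,.0724,.01,79.8 -> [0.416 0.094 1.979] [-0.002  0.004  0.008]
```

View pics/s3.png

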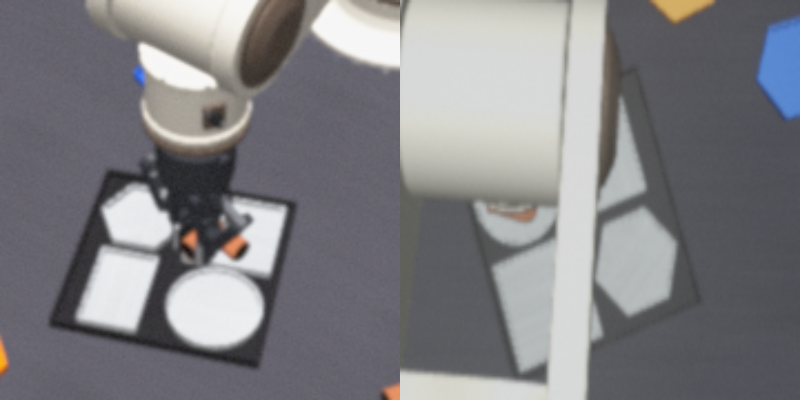

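The elbow is held level (scene crop about (212,243)) and the move stopped 17 mm short. I'll correct that and lower it.

>>> step_arm(series="0.42 0.09 0 0 0 0 0;0.42 0.09 0 0 0 0 0;0.42 0.09 0.7 0 0 0 0;0.42 0.09 1.2 0 0 0 0;0.42 0.09 1.6 0 0 0 0;0.42 0.09 1.8 0 0 0 0;0.42 0.09 1.92 0 0 0 0;0.42 0.09 1.98 0 0 0 0;0.42 0.09 1.98 0 0 0 0")

```text
t: 7.27
eef_pos: [0.5891, 0.0722, 0.01]
tool_rot: [2.41, 2.014, 0.0]
wrist_force: [0.0, -0.1, -1.1]
opening: 0.023
```

```bash
python3 go.py .5888,.0724,.0083,79.8
```

```text
t 7.27 pos [0.5891 0.0722 0.01  ] psi 79.77 tilt z [ 3.e-04 -1.e-04 -1.e+00] open 0.023 F [ 0.  -0.1 -1.1] j [-0.01  0.36  1.65 -0.    1.13 -1.4 ]
.5888,.0724,.0083,79.8 -> [ 0.004 -0.008  0.042] [ 0.003  0.    -0.005]
```

>>> step_arm(series="0 0 0.04 0 0 0 0;0 0 0.04 0 0 0 0;0 0 0.04 0 0 0 0.39;0 0 0.04 0 0 0 0.39;0 0 0.04 0 0 0 0.39;0 0 0.04 0 0 0 0.39;0 0 -0.3 0 0 0 0.39;0 0 -1.2 0 0 0 0.4;0 0 -2.2 0 0 0 0.7;0 0 -2.2 0 0 0 0.7")

```text
t: 8.1
eef_pos: [0.5918, 0.0727, 0.1052]
tool_rot: [2.405, 2.011, 0.011]
wrist_force: [0.9, -0.2, 1.3]
opening: 0.0571
```

```bash
python3 go.py .4946,.3921,.08,-17
```

```text
t 8.10 pos [0.5918 0.0727 0.1052] psi 79.81 tilt z [ 9.3e-03 -2.0e-04 -1.0e+00] open 0.057 F [ 0.9 -0.2  1.3] j [-0.01  0.26  1.57 -0.    1.31 -1.4 ]
.4946,.3921,.08,-17 -> [ 7.429 -3.809  0.606] [ 0.054 -0.085 16.135]
```

>>> step_arm(series="7.5 -3.85 0.5 0 0 16.13 0.7;7.5 -3.85 0.5 0 0 16.13 0.7;7.5 -3.85 0.5 0 0 16.13 0.7;7.5 -3.85 0.5 0 0 16.13 0.7;7.5 -3.85 0.5 0 0 16.13 0.7;7.5 -3.85 0.5 0 0 16.13 0.7;7.5 -3.85 0.5 0 0 16.13 0.7;7.5 -3.85 0.5 0 0 16.13 0.7;7.5 -3.85 0.5 0 0 16.13 0.7;7.5 -3.85 0.5 0 0 16.13 0.7;7.5 -3.85 0.5 0 0 16.13 0.7;7.5 -3.85 0.5 0 0 16.13 0.7")

```text
t: 9.1
eef_pos: [0.49, 0.396, 0.0775]
tool_rot: [3.141, -0.011, -0.0]
wrist_force: [0.2, -0.5, 0.8]
opening: 0.0599
```

>>> step_arm(series="0 0 0 0 0 0 0.7;0 0 0 0 0 0 0.7")

```text
t: 9.27
eef_pos: [0.4905, 0.3951, 0.0776]
tool_rot: [3.142, 0.003, 0.0]
wrist_force: [0.5, -0.9, -0.0]
opening: 0.0598
```

```bash
python3 go.py .4946,.3921,.0013,-17; python3 - <<'E'
from h import *
from station import vision
T=vision.grab_frame("top");cv2.imwrite("pics/t4.png",cv2.resize(T["pixels"][100:260,130:370,::-1],None,fx=3,fy=3,interpolation=cv2.INTER_CUBIC))
E
```

```text
t 9.27 pos [0.4905 0.3951 0.0776] psi 0.11 tilt z [ 0.e+00 -1.e-04 -1.e+00] open 0.060 F [ 0.5 -0.9 -0. ] j [ 0.56  0.35  1.5  -0.    1.29  0.55]
.4946,.3921,.0013,-17 -> [0.103 0.076 1.908] [ 1.000e-03 -0.000e+00  2.851e+00]
```

View pics/t4.png

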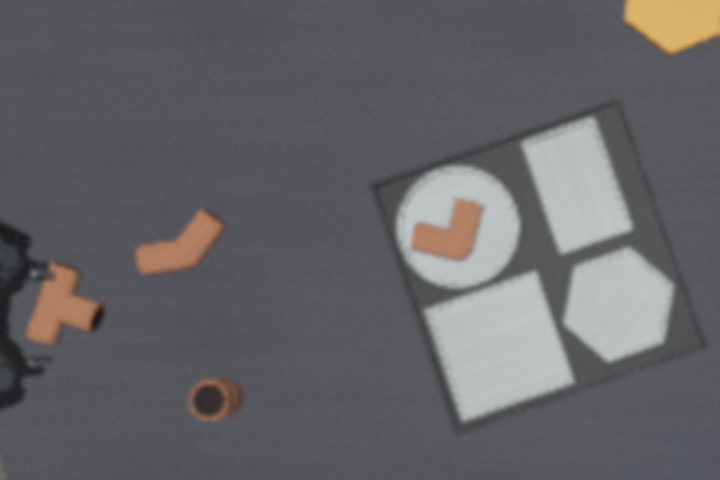

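The elbow rests in the round dish at (447,232), clear of the lip. Next is the tee.

>>> step_arm(series="0.1 0.08 0 0 0 2.85 0.7;0.1 0.08 0 0 0 2.85 0.7;0.1 0.08 0 0 0 2.85 0.7;0.1 0.08 0.2 0 0 2.85 0.7;0.1 0.08 1 0 0 2.85 0.7;0.1 0.08 1.6 0 0 2.85 0.7;0.1 0.08 1.9 0 0 2.85 0.7;0.1 0.08 1.9 0 0 2.85 0.7;0.1 0.08 1.9 0 0 2.85 0.7")

```text
t: 10.07
eef_pos: [0.4945, 0.3918, 0.0016]
tool_rot: [3.106, -0.467, -0.001]
wrist_force: [0.3, 0.1, 0.8]
opening: 0.0599
```

```bash
python3 go.py .4946,.3921,.0013,-17; python3 - <<'E'
from h import *
from station import vision
T=vision.grab_frame("scene");cv2.imwrite("pics/s5.png",cv2.resize(T["pixels"][200:320,410:570,::-1],None,fx=4,fy=4,interpolation=cv2.INTER_CUBIC))
E
```

```text
t 10.07 pos [0.4945 0.3918 0.0016] psi -17.11 tilt z [-5.e-04 -4.e-04 -1.e+00] open 0.060 F [0.3 0.1 0.8] j [ 0.55  0.43  1.56 -0.    1.15  0.85]
.4946,.3921,.0013,-17 -> [ 0.    -0.007  0.009] [ 0.005  0.004 -0.018]
```

View pics/s5.png

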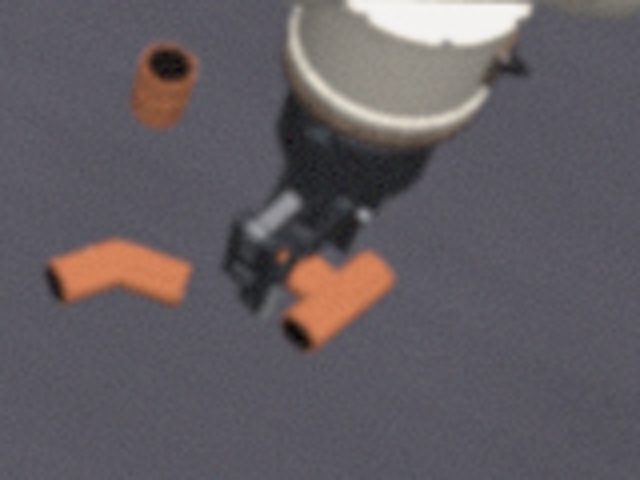

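The fingers straddle the tee's branch at about (300,275). I'll close on it.

>>> step_arm(series="0 0 0 0 0 0 0;0 0 0 0 0 0 0;0 0 0 0 0 0 0;0 0 0 0 0 0 0;0 0 0 0 0 0 0;0 0 -0.3 0 0 0 0;0 0 -1.2 0 0 0 0;0 0 -2.2 0 0 0 0;0 0 -2.2 0 0 0 0;0 0 -2.2 0 0 0 0")

```text
t: 10.95
eef_pos: [0.4955, 0.3926, 0.093]
tool_rot: [-3.103, 0.47, -0.006]
wrist_force: [-0.1, 0.5, -1.8]
opening: 0.0226
```

```bash
python3 go.py .4846,.027,.09,20.9
```

```text
t 10.95 pos [0.4955 0.3926 0.093 ] psi -17.22 tilt z [ 0.0044  0.0026 -1.    ] open 0.023 F [-0.1  0.5 -1.8] j [ 0.55  0.34  1.48 -0.    1.31  0.85]
.4846,.027,.09,20.9 -> [2.444 8.812 0.051] [-0.024 -0.043 -6.353]
```

>>> step_arm(series="2.45 8.81 0 0 0 -6.33 0;2.45 8.81 0 0 0 -6.33 0;2.45 8.81 0 0 0 -6.33 0;2.45 8.81 0 0 0 -6.33 0;2.45 8.81 0 0 0 -6.33 0;2.45 8.81 0 0 0 -6.33 0;2.45 8.81 0 0 0 -6.33 0;2.45 8.81 0 0 0 -6.33 0;2.45 8.81 0 0 0 -6.33 0;2.45 8.81 0 0 0 -6.33 0;2.45 8.81 0 0 0 -6.33 0;2.45 8.81 0 0 0 -6.33 0")

```text
t: 11.95
eef_pos: [0.4834, 0.0259, 0.0892]
tool_rot: [-3.09, -0.563, 0.001]
wrist_force: [-0.4, 0.8, -0.7]
opening: 0.023
```

>>> step_arm(series="0 0 0 0 0 0 0;0 0 0 0 0 0 0")

```text
t: 12.12
eef_pos: [0.4836, 0.0273, 0.0894]
tool_rot: [-3.09, -0.568, 0.001]
wrist_force: [0.7, 0.6, -1.4]
opening: 0.0233
```

```bash
python3 go.py .4846,.027,.0086,20.9
```

```text
t 12.12 pos [0.4836 0.0273 0.0894] psi 20.83 tilt z [-5.e-04  1.e-04 -1.e+00] open 0.023 F [ 0.7  0.6 -1.4] j [-0.1   0.06  1.84  0.    1.25 -0.47]
.4846,.027,.0086,20.9 -> [0.022 0.017 2.02 ] [-0.003  0.004 -0.012]
```

>>> step_arm(series="0.02 0.02 0.8 0 0 0 0;0.02 0.02 1.4 0 0 0 0;0.02 0.02 1.8 0 0 0 0;0.02 0.02 1.95 0 0 0 0;0.02 0.02 2 0 0 0 0;0.02 0.02 2.02 0 0 0 0;0.02 0.02 2.02 0 0 0 0")

```text
t: 12.7
eef_pos: [0.4851, 0.0267, 0.0099]
tool_rot: [3.09, 0.568, 0.001]
wrist_force: [-3.5, 1.3, 7.4]
opening: 0.023
```

```bash
python3 go.py .4846,.027,.0086,20.9
```

```text
t 12.70 pos [0.4851 0.0267 0.0099] psi 20.83 tilt z [ 6.e-04  0.e+00 -1.e+00] open 0.023 F [-3.5  1.3  7.4] j [-0.1   0.16  1.91  0.    1.07 -0.47]
.4846,.027,.0086,20.9 -> [-0.009 -0.012  0.032] [ 0.002 -0.005 -0.011]
```

>>> step_arm(series="0 0 0 0 0 0 0.42;0 0 0 0 0 0 0.42;0 0 0 0 0 0 0.42;0 0 0 0 0 0 0.42;0 0 -0.3 0 0 0 0.42;0 0 -1.2 0 0 0 0.45;0 0 -2.2 0 0 0 0.7;0 0 -2.2 0 0 0 0.7;0 0 -2.2 0 0 0 0.7;0 0 -2.2 0 0 0 0.7")

```text
t: 13.53
eef_pos: [0.4846, 0.0259, 0.0967]
tool_rot: [3.09, 0.566, 0.0]
wrist_force: [0.4, -0.0, 0.2]
opening: 0.0595
```

```bash
python3 go.py .428,.278,.09,20.9
```

```text
t 13.53 pos [0.4846 0.0259 0.0967] psi 20.76 tilt z [ 2.e-04 -1.e-04 -1.e+00] open 0.060 F [ 0.4 -0.   0.2] j [-0.11  0.05  1.83 -0.    1.26 -0.47]
.428,.278,.09,20.9 -> [ 0.909 -6.395  0.168] [ 0.002 -0.001 -0.024]
```

>>> step_arm(series="0.91 -6.4 0.1 0 0 0 0.7;0.91 -6.4 0.1 0 0 0 0.7;0.91 -6.4 0.1 0 0 0 0.7;0.91 -6.4 0.1 0 0 0 0.7;0.91 -6.4 0.1 0 0 0 0.7;0.91 -6.4 0.1 0 0 0 0.7;0.91 -6.4 0.1 0 0 0 0.7;0.91 -6.4 0.1 0 0 0 0.7;0.91 -6.4 0.1 0 0 0 0.7;0.91 -6.4 0.1 0 0 0 0.7;0.91 -6.4 0.1 0 0 0 0.7;0.91 -6.4 0.1 0 0 0 0.7")

```text
t: 14.53
eef_pos: [0.4284, 0.2772, 0.0927]
tool_rot: [3.09, 0.563, -0.0]
wrist_force: [0.6, -0.2, 0.4]
opening: 0.0596
```

```bash
python3 go.py .428,.278,.012,20.9; python3 - <<'E'
from h import *
from station import vision
T=vision.grab_frame("top");S=vision.grab_frame("scene")
cv2.imwrite("pics/t6.png",np.hstack([cv2.resize(T["pixels"][120:260,180:360,::-1],(400,311)),cv2.resize(S["pixels"][160:276,270:420,::-1],(400,311))]))
E
```

```text
t 14.53 pos [0.4284 0.2772 0.0927] psi 20.66 tilt z [-2.e-04 -2.e-04 -1.e+00] open 0.060 F [ 0.6 -0.2  0.4] j [ 0.42  0.11  1.78 -0.    1.26  0.06]
.428,.278,.012,20.9 -> [-2.000e-03 -2.400e-02  2.017e+00] [ 0.001  0.003 -0.04 ]
```

View pics/t6.png

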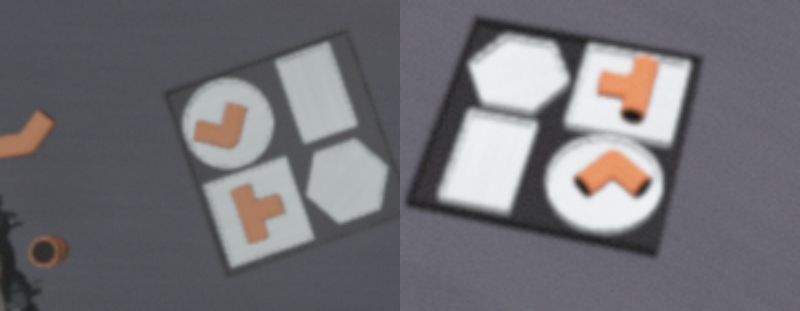

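The elbow sits in the round dish at (220,127) and the tee in the square dish at (258,212), both flat inside the lip. Next is the coupling.

>>> step_arm(series="0 -0.02 0.6 0 0 0 0.7;0 -0.02 1.2 0 0 0 0.7;0 -0.02 1.7 0 0 0 0.7;0 -0.02 2.04 0 0 0 0.7;0 -0.02 2.04 0 0 0 0.7;0 -0.02 2.04 0 0 0 0.7;0 -0.02 2.04 0 0 0 0;0 -0.02 2.04 0 0 0 0;0 -0.02 2.04 0 0 0 0;0 -0.02 2.04 0 0 0 0;0 -0.02 2.04 0 0 0 0;0 -0.02 2.04 0 0 0 0")

```text
t: 15.63
eef_pos: [0.4284, 0.2791, 0.0126]
tool_rot: [-3.09, -0.566, -0.003]
wrist_force: [-2.2, -2.2, 9.4]
opening: 0.0301
```

```bash
python3 go.py .6153,-.0185,.1,20.9
```

```text
t 15.63 pos [0.4284 0.2791 0.0126] psi 20.76 tilt z [ 1.8e-03  6.0e-04 -1.0e+00] open 0.030 F [-2.2 -2.2  9.4] j [ 0.43  0.2   1.85 -0.    1.09  0.06]
.6153,-.0185,.1,20.9 -> [ 1.736  8.613 -2.182] [ 0.001 -0.018 -0.024]
```

>>> step_arm(series="0 0 -0.3 0 0 0 0;0 0 -1.2 0 0 0 0;0 0 -2.2 0 0 0 0;1.74 8.6 -2.2 0 0 0 0;1.74 8.6 -2.2 0 0 0 0;1.74 8.6 -2.2 0 0 0 0;1.74 8.6 -2.2 0 0 0 0;1.74 8.6 -2.2 0 0 0 0;1.74 8.6 -2.2 0 0 0 0;1.74 8.6 -2.2 0 0 0 0;1.74 8.6 -2.2 0 0 0 0;1.74 8.6 -2.2 0 0 0 0")

```text
t: 16.63
eef_pos: [0.6168, -0.0225, 0.0998]
tool_rot: [3.089, 0.562, 0.002]
wrist_force: [1.2, 0.1, -0.3]
opening: 0.0302
```

>>> step_arm(series="0 0 0 0 0 0 0;0 0 0 0 0 0 0;0 0 0 0 0 0 0")

```text
t: 16.88
eef_pos: [0.6144, -0.0175, 0.0995]
tool_rot: [-3.09, -0.566, -0.0]
wrist_force: [-0.3, 0.0, -0.5]
opening: 0.0302
```

```bash
python3 go.py .6153,-.0185,.0196,20.9; python3 - <<'E'
from h import *
from station import vision
T=vision.grab_frame("scene");cv2.imwrite("pics/s7.png",cv2.resize(T["pixels"][100:260,230:430,::-1],None,fx=3,fy=3,interpolation=cv2.INTER_CUBIC))
E
```

```text
t 16.88 pos [ 0.6144 -0.0175  0.0995] psi 20.76 tilt z [-0.e+00  2.e-04 -1.e+00] open 0.030 F [-0.3  0.  -0.5] j [-0.15  0.31  1.52  0.    1.32 -0.52]
.6153,-.0185,.0196,20.9 -> [0.012 0.031 1.998] [-0.001 -0.    -0.023]
```

View pics/s7.png

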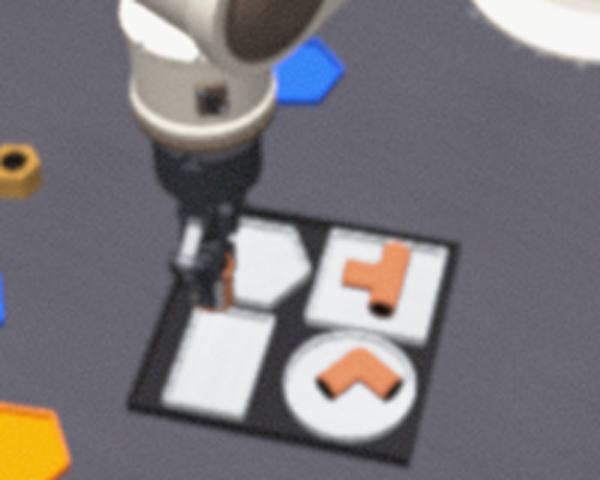

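The coupling is held upright at (218,285). I'll lower it.

>>> step_arm(series="0.01 0.03 0.6 0 0 0 0;0.01 0.03 1.2 0 0 0 0;0.01 0.03 1.7 0 0 0 0;0.01 0.03 1.9 0 0 0 0;0.01 0.03 1.97 0 0 0 0;0.01 0.03 2 0 0 0 0;0.01 0.03 2 0 0 0 0")

```text
t: 17.52
eef_pos: [0.6158, -0.0186, 0.0201]
tool_rot: [3.09, 0.567, 0.001]
wrist_force: [0.3, -0.0, -1.2]
opening: 0.0304
```

```bash
python3 go.py .6153,-.0185,.0186,20.9
```

```text
t 17.52 pos [ 0.6158 -0.0186  0.0201] psi 20.79 tilt z [ 1.e-03 -2.e-04 -1.e+00] open 0.030 F [ 0.3 -0.  -1.2] j [-0.16  0.38  1.59 -0.    1.17 -0.52]
.6153,-.0185,.0186,20.9 -> [-0.011 -0.008  0.039] [ 0.006 -0.008 -0.018]
```

Still no contact, so I'll creep down.

>>> step_arm(series="0 0 0.02 0 0 0 0;0 0 0.04 0 0 0 0;0 0 0.04 0 0 0 0;0 0 0.04 0 0 0 0")

```text
t: 17.85
eef_pos: [0.6161, -0.0189, 0.0196]
tool_rot: [3.09, 0.566, 0.003]
wrist_force: [-6.4, 2.3, 15.0]
opening: 0.0304
```

>>> step_arm(series="0 0 -0.02 0 0 0 0;0 0 -0.02 0 0 0 0.5;0 0 -0.02 0 0 0 0.5;0 0 -0.02 0 0 0 0.5;0 0 -0.02 0 0 0 0.5;0 0 -0.3 0 0 0 0.55;0 0 -1 0 0 0 0.6;0 0 -2 0 0 0 0.75;0 0 -2.2 0 0 0 0.75;0 0 -2.2 0 0 0 0.75")

```text
t: 18.68
eef_pos: [0.6172, -0.0194, 0.1103]
tool_rot: [3.088, 0.565, 0.009]
wrist_force: [-0.2, -1.0, 0.1]
opening: 0.0645
```

```bash
python3 go.py .5508,-.2911,.1,32
```

```text
t 18.68 pos [ 0.6172 -0.0194  0.1103] psi 20.75 tilt z [ 0.0061 -0.0011 -1.    ] open 0.064 F [-0.2 -1.   0.1] j [-0.16  0.3   1.5  -0.    1.33 -0.52]
.5508,-.2911,.1,32 -> [-3.961  5.763  0.254] [ 0.035 -0.048 -1.875]
```

>>> step_arm(series="-3.95 5.75 0.2 0 0 -1.87 0.75;-3.95 5.75 0.2 0 0 -1.87 0.75;-3.95 5.75 0.2 0 0 -1.87 0.75;-3.95 5.75 0.2 0 0 -1.87 0.75;-3.95 5.75 0.2 0 0 -1.87 0.75;-3.95 5.75 0.2 0 0 -1.87 0.75;-3.95 5.75 0.2 0 0 -1.87 0.75;-3.95 5.75 0.2 0 0 -1.87 0.75;-3.95 5.75 0.2 0 0 -1.87 0.75;-3.95 5.75 0.2 0 0 -1.87 0.75;-3.95 5.75 0.2 0 0 -1.87 0.75;-3.95 5.75 0.2 0 0 -1.87 0.75")

```text
t: 19.68
eef_pos: [0.5497, -0.289, 0.0978]
tool_rot: [3.019, 0.867, 0.0]
wrist_force: [0.3, 0.9, 0.2]
opening: 0.0643
```

```bash
python3 go.py .5508,-.2911,.007,32; python3 - <<'E'
from h import *
from station import vision
T=vision.grab_frame("top");S=vision.grab_frame("scene")
cv2.imwrite("pics/t8.png",np.hstack([cv2.resize(T["pixels"][120:280,260:480,::-1],(400,291)),cv2.resize(S["pixels"][110:256,200:400,::-1],(400,291))]))
E
```

```text
t 19.68 pos [ 0.5497 -0.289   0.0978] psi 32.06 tilt z [ 1.e-04 -0.e+00 -1.e+00] open 0.064 F [0.3 0.9 0.2] j [-0.61  0.32  1.5   0.    1.32 -1.17]
.5508,-.2911,.007,32 -> [-0.005  0.059  2.27 ] [ 0.   -0.    0.01]
```

View pics/t8.png

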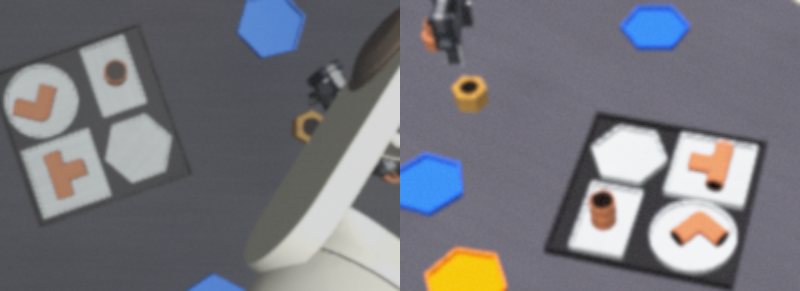

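The coupling stands in the oblong dish at top-crop (115,70). The nut at (310,127) is under the gripper, and I'll go down on it.

>>> step_arm(series="0 0.06 0.6 0 0 0 0.75;0 0.06 1.2 0 0 0 0.75;0 0.06 1.8 0 0 0 0.75;0 0.06 2.2 0 0 0 0.75;0 0.06 2.32 0 0 0 0.75;0 0.06 2.32 0 0 0 0.75;0 0.06 2.32 0 0 0 0;0 0.06 2.32 0 0 0 0;0 0.06 2.32 0 0 0 0;0 0.06 2.32 0 0 0 0;0 0.06 2.32 0 0 0 0;0 0.06 2.32 0 0 0 0")

```text
t: 20.78
eef_pos: [0.5514, -0.2927, 0.0066]
tool_rot: [3.018, 0.865, 0.003]
wrist_force: [1.0, 2.3, 6.4]
opening: 0.0385
```

```bash
python3 go.py .5161,-.0558,.1,32
```

```text
t 20.78 pos [ 0.5514 -0.2927  0.0066] psi 31.98 tilt z [ 0.0022 -0.0015 -1.    ] open 0.038 F [1.  2.3 6.4] j [-0.61  0.41  1.58  0.    1.15 -1.17]
.5161,-.0558,.1,32 -> [ 2.39  -5.484 -2.345] [ 0.024 -0.01  -0.004]
```

>>> step_arm(series="0 0 -0.3 0 0 0 0;0 0 -1.2 0 0 0 0;0 0 -2.3 0 0 0 0;2.39 -5.46 -2.3 0 0 0 0;2.39 -5.46 -2.3 0 0 0 0;2.39 -5.46 -2.3 0 0 0 0;2.39 -5.46 -2.3 0 0 0 0;2.39 -5.46 -2.3 0 0 0 0;2.39 -5.46 -2.3 0 0 0 0;2.39 -5.46 -2.3 0 0 0 0;2.39 -5.46 -2.3 0 0 0 0;2.39 -5.46 -2.3 0 0 0 0")

```text
t: 21.78
eef_pos: [0.5164, -0.0566, 0.0979]
tool_rot: [3.019, 0.866, 0.002]
wrist_force: [-0.3, 0.1, -1.0]
opening: 0.0386
```

>>> step_arm(series="0 0 0 0 0 0 0;0 0 0 0 0 0 0;0 0 0 0 0 0 0")

```text
t: 22.03
eef_pos: [0.5161, -0.0572, 0.0968]
tool_rot: [3.021, 0.863, -0.0]
wrist_force: [0.1, 0.8, -1.7]
opening: 0.0386
```

```bash
python3 go.py .5161,-.0558,.0136,32
```

```text
t 22.03 pos [ 0.5161 -0.0572  0.0968] psi 31.90 tilt z [-2.e-04 -1.e-04 -1.e+00] open 0.039 F [ 0.1  0.8 -1.7] j [-0.26  0.12  1.75 -0.    1.27 -0.82]
.5161,-.0558,.0136,32 -> [ 0.019 -0.03   2.081] [ 0.     0.002 -0.017]
```

>>> step_arm(series="0.02 -0.03 0.6 0 0 0 0;0.02 -0.03 1.2 0 0 0 0;0.02 -0.03 1.7 0 0 0 0;0.02 -0.03 1.95 0 0 0 0;0.02 -0.03 2.04 0 0 0 0;0.02 -0.03 2.07 0 0 0 0;0.02 -0.03 2.09 0 0 0 0;0.02 -0.03 2.1 0 0 0 0")

```text
t: 22.7
eef_pos: [0.5166, -0.0552, 0.0136]
tool_rot: [3.019, 0.865, 0.002]
wrist_force: [-2.2, -0.2, 7.7]
opening: 0.0387
```

Contact at 8 N. I'll release, lift and move clear.

>>> step_arm(series="0 0 0 0 0 0 0.55;0 0 0 0 0 0 0.55;0 0 0 0 0 0 0.55;0 0 0 0 0 0 0.55;0 0 -0.3 0 0 0 0.55;0 0 -1 0 0 0 0.6;0 0 -2 0 0 0 0.6;0 0 -3 0 0 0 0.6;-6 2 -3.5 0 0 0 0.6;-6 2 -3.5 0 0 0 0.6;-6 2 -3.5 0 0 0 0.6;-6 2 -3.5 0 0 0 0.6")

```text
t: 23.7
eef_pos: [0.4089, -0.1837, 0.1464]
tool_rot: [3.019, 0.867, 0.001]
wrist_force: [0.8, -1.4, 1.2]
opening: 0.0515
```

>>> step_arm(series="-3 2 0 0 0 0 0.6;-3 2 0 0 0 0 0.6;-3 2 0 0 0 0 0.6;-3 2 0 0 0 0 0.6;-3 2 0 0 0 0 0.6")

```text
t: 24.12
eef_pos: [0.349, -0.3176, 0.1461]
tool_rot: [3.021, 0.859, -0.001]
wrist_force: [0.3, 0.5, -0.6]
opening: 0.0513
```

```bash
python3 go.py; python3 - <<'E'
from h import *
from station import vision
T=vision.grab_frame("top");S=vision.grab_frame("scene")
cv2.imwrite("pics/t9.png",np.hstack([cv2.resize(T["pixels"][125:255,250:370,::-1],(400,433),interpolation=2),cv2.resize(S["pixels"][150:280,270:390,::-1],(400,433),interpolation=2)]))
cv2.imwrite("pics/t10.png",T["pixels"][:,:,::-1])
E
```

```text
t 24.12 pos [ 0.349  -0.3176  0.1461] psi 31.76 tilt z [-3.e-04 -1.e-03 -1.e+00] open 0.051 F [ 0.3  0.5 -0.6] j [-0.9  -0.02  1.79 -0.    1.37 -1.46]
```

View pics/t9.png

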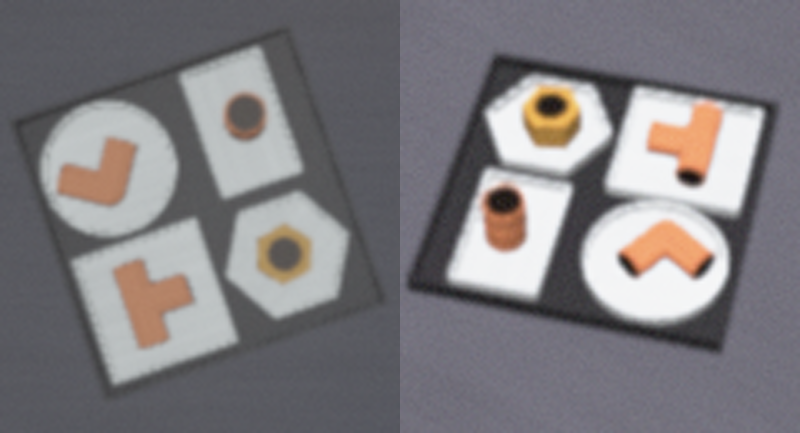

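View pics/t10.png

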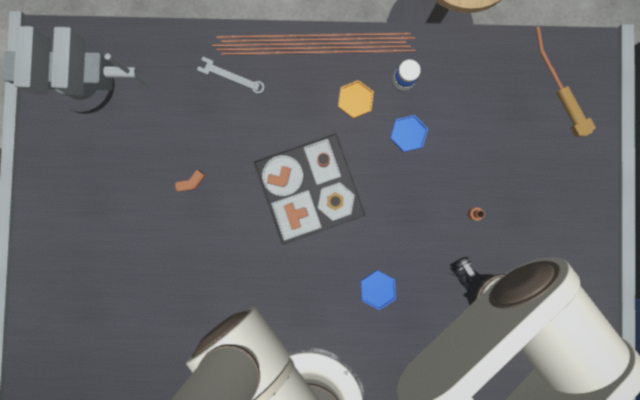

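All four parts sit inside their dishes in the top view: the elbow at (280,176), tee at (296,214), coupling at (323,159) and nut at (336,201). The bend at (190,181) and reducer at (476,214) have not moved, and the arm is clear of everything.

```bash
python3 -c "
from station import ticket; print(ticket.sign_off())"
```

```text
the job is handed in; nothing more can be done
None
```

The kit is made up and handed in at about 24 s of the 88 s allowed. I placed the parts in the order asked: elbow flat in the round dish, tee flat in the square dish, coupling upright in the oblong dish, union nut flat in the six-sided dish.

- **Final check:** pictures from both cameras showed each part inside its dish's lip. I judged the final positions by eye and did not re-measure them. The bend and the reducer were where they started, and the arm was touching nothing.
- **Problems along the way:** the first grip on the elbow caught too high, with a 10.6 N push-up, so I opened, went 4 mm lower and gripped again. The jaw opening then read about 2 mm less than each part's width on all four grips. I took that as a sensor offset, and every part held.
- **Forces:** the largest wrist force I read was about 17 N, when setting down the coupling, against the 120 N limit. The readings come only at the end of each move.

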